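Push the slide box up onto the warming plate and home against its spring stop

TASK

Without lifting it, push the blue slide box up the ramp of the warming plate and over the dark lip, so that it lies flat on the plate between the side rails. Keep pushing it until it meets the orange spring stop, wherever that has been clamped, and press it lightly home for a second, with about 6 newtons more than sliding it takes; the stop must never take over 10 newtons. Then let go so that the box stays touching the stop, and leave the bottles and the dish where they stand.

Things in the scene. Friction and masses are not known exactly. Their poses are not given: they have to be found in the camera images.
- slide_box: closed blue slide box, 0.3 to 0.5 kg; 90 mm deep along its x (96 over tab and hinge), 205 mm wide along its y, 37 mm high: too wide to grip. Origin at the centre of its underside, z up. Starts on the table before the ramp, long side roughly square to the plate. Sliding it takes 1 to 3 N on the level, more on the ramp, and about half of whatever the fingers bear down on it besides.
- warming_plate: low fixed warming plate, 0.24 m long, 0.24 m wide; origin at table height, x up the ramp towards the stop, y left, z up. Steel ramp from height 0 at x = -97 mm to 10 mm at x = -35 mm, then lip, then deck. Grey side rails 24 mm high leave 220 mm (y = -110 to 110) from x = -69 mm on and flare out in front to y = +-121 at x = -112 mm. Fingertips that do not rise with the box drag on it.
- lip (a point): middle of the top of the dark steel lip (height 10 mm, 10 mm deep along the plate's x, right across the plate) at the head of the ramp, 31 mm before the plate's origin; axes as the plate's
- deck (a point): point on the aluminium deck behind the lip: the deck is 6 mm high, from x = -26 to 143 mm of the plate. Point at x = 19 mm, y = 0: the box is wholly over the lip when its origin is past it; its underside is then 6 mm above the table. Rubbing on the fingers can hold the rear edge up until they ease off. Axes as the plate's
- stop_unit: stop at the end of the deck, origin and axes as the plate's. Its orange sprung pad (130 mm wide, 12 to 30 mm above the table) faces the ramp on a dark carriage clamped at an unknown setting: the pad's face lies anywhere from x = 74 to 108 mm, is not measured, must be felt or seen. It yields 1 mm per 6 N, up to 6 mm; once let go, it eases the box back a little and friction holds it there.
- oil_bottle: small brown dropper bottle, 30 mm wide, 91 mm high, standing loose left of the plate; origin at the centre of its underside
- petri_dish: clear round dish, 59 mm wide, 14 mm high, lying loose left of the plate; origin at the centre of its underside
- stain_a: brown bottle with white cap, 42 mm wide, 92 mm high, standing loose right of the plate; origin at the centre of its underside
- stain_b: white bottle with blue cap, 46 mm wide, 98 mm high, standing loose right of the plate; origin at the centre of its underside

How it is judged (in metres and radians):
On the way:
1. with the box past the lip, it is pressed against the spring stop with more than 2 N for half a second (contact force between slide_box and stop_unit above 2 N and x of slide_box in the frame of warming_plate above 0.019 m), for 0.5 s.
At the end, for the whole second after the job is handed in: the slide box lies flat on the deck (origin 4 to 8.5 mm above the table, tilt under 0.04 rad), wholly behind the lip (origin beyond x = 19 mm of the plate), square to the plate within 0.07 rad, at rest and still touching the spring stop (contact force between slide_box and stop_unit above 0.1 N and x of slide_box in the frame of warming_plate above 0.019 m and z of slide_box in the frame of warming_plate between 0.004 and 0.0085 m and angle between slide_box's own z axis and vertical below 0.04 rad and angle between the x axis of slide_box and the x axis of warming_plate, either way round below 0.07 rad and linear speed of slide_box below 0.01 m/s).
It fails at once if the box is pressed against the stop with more than 10 N (contact force between slide_box and stop_unit above 10 N).
It fails at once if the box is lifted off or tipped up (height (world z) of slide_box above 0.035 m or angle between slide_box's own z axis and vertical above 0.4 rad).
It fails at once if a bottle or the dish is moved more than 20 mm (distance of any of oil_bottle, petri_dish, stain_a, stain_b from where it was at the start of the episode above 0.02 m).
It also fails if it takes over 67 s, if anything falls off the work surface, if the arm or the gripper's body presses on something with over 40 N, if the wrist force passes 120 N, or if a joint passes its speed limit or range.

ROBOT

A 6-joint arm with a two-finger parallel gripper is mounted at the origin on a cart in front of the work surface, level with it; the furniture and walls round the work are solid. World frame = base frame: x ahead of the robot, y to its left, z up, the work surface at z = 0. Lengths are in mm, angles in rad, forces in N, time in s.
With the tool pointing down it reaches from about 275 to 1000 mm from the base axis. Payload 8.4 kg.
Tool frame: the origin (TCP) lies midway between the tips of the shut fingers; the grasp point (between the pads) lies 19 mm behind it; z points along the fingers, y is the line along which they close (so a half turn about z gives the same grasp; the last joint's range is limited). The gripper opens to 85 mm and grips with 20 to 120 N. Pads are 22 mm wide; open, the fingers measure 114 mm over their backs; the gripper's body (76 mm by 85 mm) begins 54 mm behind the grasp point. The pads swing forward as they close: fully open they stand 13 mm farther back than shut.
Start: joints at [-0.002, 0.353, 1.633, -0, 1.155, -0.002], TCP at [625.002, -0, 231.281] pointing down, gripper open.
Joint ranges: [-2.63, 2.63], [-0.92, 2.1], [0.06, 2.66], [-1.3, 4.44], [0, 2.69], [-3.02, 3.02]. Speed limits (rad/s): [2.22, 2.22, 2.79, 3.14, 3.14, 3.14].

INTERFACE

Orientations are given as [roll, pitch, yaw] about the fixed x, y, z axes, in that order (R = Rz(yaw) Ry(pitch) Rx(roll)).
In Python, from rig import r gives the robot as it stands.
- The arm moves only by the tool servo_tool, never from a script. Its argument "deltas" is a list of rows, each an object of numbers: "x", "y", "z": the shift along the world's x, y, z in mm; "rx", "ry", "rz": the turn, a rotation vector about the world's x, y, z in rad; "gripper": the gripper's target within -1 to 1 (fully open at 1, half-way at 0, shut at -1). A call has 1 to 10 rows; each row is the pose to reach, as a shift and turn from the pose commanded when the call began; what a row does not reach only later rows make up. A row lasts 1/10 s, in which the tool goes at most 50 mm and 8.59 degrees, less where a joint would pass 70% of its speed; a pose out of reach is approached as far as the arm can. A call with a gripper value outside its range is refused whole. The fingers move at their own pace and stop on an object; "newtons" is the grip in N (left out, the last holds). Time passes only in rows, so rows that repeat a pose let the fingers close. It gives the time, the measured TCP pose, the force, the opening and the grip force at its end, in the units of the state.
- r.sense(): the state, without advancing time (a new reading comes with each control period).
- r.grab_frame(name): name is "scene" or "top"; returns the picture (420x560x3 uint8, blue, green, red); there is no depth.
- r.camera_params(name): a dict with "mtx" (3x3 intrinsics, pixels), "D" ([k1, k2, p1, p2, k3] as OpenCV has them; the pictures are not rectified), "eye" and "orientation" of the camera in the world. Camera axes: x right, y down, z forward; pixel columns grow to the right and rows downward; lengths in mm; the calibration is good to about 2 mm. A picture is of the moment at which its call begins. camera_params takes no time and is no camera call.
- r.sign_off(): hands the job in; it is judged then, once.
Trained networks look in the newest picture that a camera, given by its name, has taken for a name from the list of things; names that differ only in an ending like _2 or _b are one class to them, and where a whole thing is asked for, a point or a joint stands for the part that bears it (a point fixed in the world has none). Each returns a list of dicts, best first, with "conf" (0 to 1); they miss things now and then, are a little off and sometimes report something else, mostly with a low value. They report only what shows in the picture. A call takes as long as a camera call.
- r.recognise(name, camera): "box" ([left, top, width, height] in pixels, round what is visible of it).
The state is a dict: "clock": time; "qpos": joint angles; "qvel": joint speeds; "joint_efforts": joint torques, N m; "eef_pos": TCP position; "tcp_rot": TCP orientation; "contact_force": force on the tool from outside, world axes, zero at the start; "wrist_torque": the same for the moment, N m; "opening": opening from 0.0 (shut) to 1.0 (fully open); "grasp_force": force on a finger pad.
Only numpy, scipy, OpenCV 4.12 (cv2) and the standard library are available. Lean on these libraries where they do the work, as an engineer would, in place of code of your own. Each camera call takes 0.05 s, during which the arm holds its last target. There are 200 camera calls.

## Working session

There is one attempt and no reset: what is moved stays moved. The work goes in short steps, Python scripts to look and compute and a tool call to move; the robot and the scene stay as the last step left them, time stands still between calls to the robot, and variables do not carry over. Pictures are saved under pics/ and viewed, at most 10 in all, crops included, and the job is handed in when it is done.

Besides the shell and the picture viewer there is one more tool, called after "Call:" in YAML: its name, and indented under it one key for each argument. servo_tool: Moves the arm, as the interface text tells. Its arguments: {"type":"object","properties":{"deltas":{"type":"array","items":{"type":"object","properties":{"x":{"type":"number"},"y":{"type":"number"},"z":{"type":"number"},"rx":{"type":"number"},"ry":{"type":"number"},"rz":{"type":"number"},"gripper":{"type":"number"}}}},"newtons":{"type":"number"}},"required":["deltas"]}

```bash
mkdir -p pics
python3 - <<'E'
from rig import r
import cv2
for n in("top","scene"):
    f=r.grab_frame(n);cv2.imwrite(f"pics/{n}0.png",f)
    p=r.camera_params(n);print(n,p)
    for k in("slide_box","warming_plate","stop_unit","lip"):
        print(k,[(d['box'],round(d['conf'],2)) for d in r.recognise(k,n)][:2])
print(r.sense())
E
```

```text
top {'mtx': array([[494.19110127,   0.        , 278.81647119],
       [  0.        , 494.19110127, 211.2467124 ],
       [  0.        ,   0.        ,   1.        ]]), 'D': array([-0.16605796,  0.        ,  0.        ,  0.        ,  0.        ]), 'eye': array([ 353.53787437, -374.00599309,  881.84421545]), 'orientation': array([-2.95368851,  0.02423893, -1.57159827])}
slide_box [([232.4, 235.4, 121.6, 68.0], 0.78)]
warming_plate [([232.3, 105.1, 153.8, 149.0], 0.98)]
stop_unit [([277.1, 104.8, 76.8, 42.4], 0.94)]
lip [([227.3, 104.6, 157.3, 151.9], 0.79)]
scene {'mtx': array([[544.98317203,   0.        , 280.65544299],
       [  0.        , 544.98317203, 218.75455336],
       [  0.        ,   0.        ,   1.        ]]), 'D': array([0.06806053, 0.        , 0.        , 0.        , 0.        ]), 'eye': array([   3.71833136, -633.37173843,  670.25531654]), 'orientation': array([-2.40072792e+00,  1.28508468e-03, -1.10489608e+00])}
slide_box [([186.5, 218.5, 144.0, 121.4], 0.66)]
warming_plate [([208.0, 138.2, 210.3, 166.5], 0.64)]
stop_unit [([309.6, 143.4, 84.0, 61.1], 0.63)]
lip [([208.9, 139.3, 208.3, 162.2], 0.59)]
{'clock': 0.5, 'qpos': array([-2.41542572e-03,  3.52988129e-01,  1.63344136e+00, -2.27316498e-05,
        1.15518029e+00, -2.38803236e-03]), 'qvel': array([ 0.00093088,  0.00102447, -0.00042606,  0.00098963, -0.00072754,
       -0.00161886]), 'joint_efforts': array([ 5.53128066e-04, -6.04702377e+01, -3.42177522e+01, -1.94209829e-04,
        2.26242235e-03,  1.04456475e-05]), 'eef_pos': array([ 6.24985146e+02, -1.67307186e-02,  2.31270662e+02]), 'tcp_rot': array([-3.14157549e+00,  2.07553610e-05,  1.57077811e+00]), 'contact_force': array([ 0.4992302 , -0.54018037,  0.84323931]), 'wrist_torque': array([-0.03310368, -0.02449904,  0.01323695]), 'grasp_force': 0.0, 'opening': 1.0001639203441872}
```

View pics/top0.png

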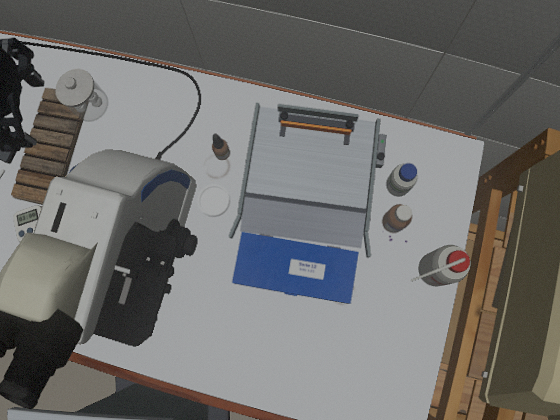

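View pics/scene0.png

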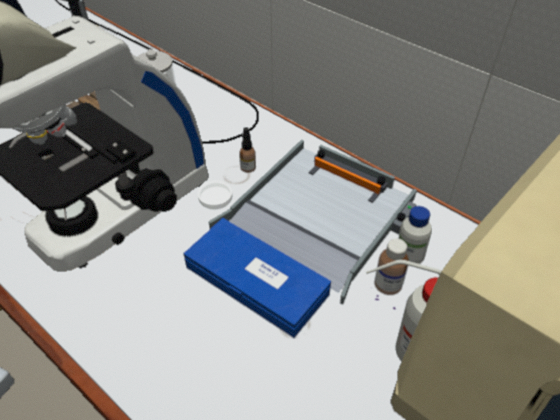

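```bash
cat > h.py <<'E'
import numpy as np, cv2
from scipy.spatial.transform import Rotation as Ro
from rig import r
def cam(n):
    p=r.camera_params(n); R=Ro.from_euler('xyz',p['orientation']).as_matrix()
    return p['mtx'],p['D'],p['eye'],R
def ray(n,uv,z):
    K,D,e,R=cam(n); q=cv2.undistortPoints(np.array(uv,float).reshape(-1,1,2),K,D)[:,0]
    d=np.c_[q,np.ones(len(q))]@R.T
    z=np.broadcast_to(z,len(d))
    return e+d*((z-e[2])/d[:,2])[:,None]
def proj(n,P):
    K,D,e,R=cam(n); P=np.array(P,float).reshape(-1,3)
    return cv2.projectPoints((P-e)@R,np.zeros(3),np.zeros(3),K,D)[0][:,0]
E
python3 - <<'E'
from h import *
np.set_printoptions(suppress=True,precision=1)
print(proj("top",[[0,0,0],[625,0,231],[300,-374,0]]),proj("scene",[[625,0,231]]))
for n in("top","scene"):
    f=cv2.imread(f"pics/{n}0.png");hsv=cv2.cvtColor(f,cv2.COLOR_BGR2HSV)
    m=cv2.inRange(hsv,(105,130,40),(130,255,255)); m=cv2.morphologyEx(m,cv2.MORPH_OPEN,np.ones((3,3)))
    c=max([c for c in cv2.findContours(m,0,2)[0] if c[:,0,0].mean()>200],key=cv2.contourArea)
    print(n,cv2.minAreaRect(c),cv2.approxPolyDP(c,4,True)[:,0].tolist())
x,y,w,h=220,95,180,210
f=cv2.imread("pics/top0.png")[y:y+h,x:x+w]
cv2.imwrite("pics/crop.png",cv2.resize(f,None,fx=2.8,fy=2.8,interpolation=cv2.INTER_CUBIC))
# microscope outline on the table and guessed heights
print(ray("top",[[195,245],[190,170],[100,150],[120,340],[60,400]],0))
E
```

```text
[[ 84.8 494.3]
 [ 38.2 115.1]
 [291.  335.3]] [[102.8  18.2]]
top ((294.9175109863281, 267.9221496582031), (119.03266906738281, 53.40214538574219), 9.659893035888672) [[242, 233], [233, 282], [349, 302], [357, 252]]
scene ((256.7102355957031, 272.6781005859375), (142.69479370117188, 66.28105163574219), 33.146995544433594) [[221, 218], [185, 252], [187, 266], [294, 335], [328, 294], [329, 281]]
[[ 459.9 -200.9    0. ]
 [ 600.6 -186.9    0. ]
 [ 643.4   -7.8    0. ]
 [ 287.4  -67.2    0. ]
 [ 173.2   46.5    0. ]]
```

View pics/crop.png

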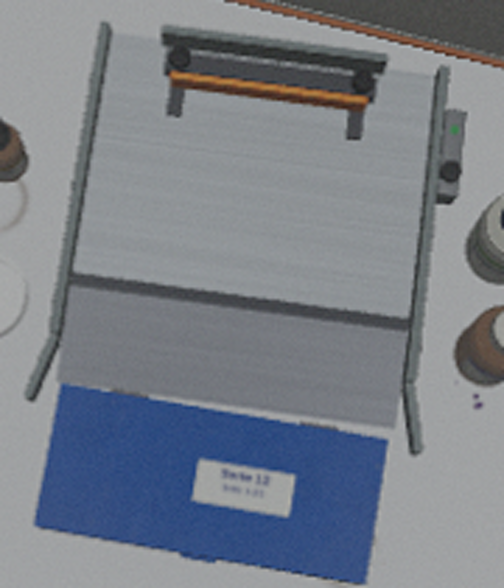

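```bash
cat > fit.py <<'E'
from h import *
from scipy.optimize import least_squares
np.set_printoptions(suppress=True,precision=3)
c=lambda l:np.array(l,float)/2.8+[220,95]
def T(p,P): 
    P=np.array(P,float); a=p[2]; R=np.array([[np.cos(a),-np.sin(a)],[np.sin(a),np.cos(a)]])
    return np.c_[P[:,:2]@R.T+p[:2],P[:,2]]
def fit(M,uv,p0):
    s=least_squares(lambda p:(proj("top",T(p,M))-uv).ravel(),p0,x_scale=[100,100,1],loss='soft_l1')
    print(s.x,"res",(s.fun.reshape(-1,2)).round(1).tolist()); return s.x
M=[[-26,110,10],[-36,110,10],[-26,-110,10],[-36,-110,10],[-69,113,24],[-69,-113,24],[-112,124,24],[-112,-124,24],[143,113,24],[143,-113,24]]
uv=c([[72,273],[70,287],[410,318],[408,330],[57,335],[409,382],[32,398],[416,452],[105,27],[444,70]])
pl=fit(M,uv,[470,-370,0])
B=[[45,102.5,37],[-45,102.5,37],[-45,-102.5,37],[45,-102.5,37]]
bx=fit(B,np.array([[242,233.],[233,282],[349+3,301],[358,251]]),[350,-370,0])
def inpl(w): 
    a=pl[2]; R=np.array([[np.cos(a),-np.sin(a)],[np.sin(a),np.cos(a)]]); return (np.array(w)[:,:2]-pl[:2])@R
print("box in plate",inpl(bx[None]),bx[2]-pl[2])
print("pad low edge",inpl(ray("top",c([[168,85],[366,107]]),12)),"z30",inpl(ray("top",c([[172,73],[369,96]]),30)))
np.save("pl.npy",pl)
# triangulate microscope
def tri(a,b):
    A=[];bb=[]
    for n,u in(("top",a),("scene",b)):
        e=cam(n)[2]; d=ray(n,[u],0)[0]-e; d/=np.linalg.norm(d); Q=np.eye(3)-np.outer(d,d);A.append(Q);bb.append(Q@e)
    A=np.vstack(A);bb=np.hstack(bb);x=np.linalg.lstsq(A,bb,rcond=None)[0];return x,np.linalg.norm(A@x-bb)
for a,b in [((192,245),(170,197)),((190,175),(150,65)),((72,182),(72,18)),((110,290),(0,105)),((128,205),(138,52))]: print(tri(a,b))
for z in(200,300,400): print(z,ray("top",[[40,370],[10,340],[120,215],[190,175],[100,150]],z)[:,:2].tolist())
E
python3 fit.py
```

```text
[ 564.134 -405.567   -0.142] res [[0.0, 0.2], [-0.1, 0.5], [0.0, 0.3], [0.2, 1.4], [-0.7, -0.5], [0.6, -0.0], [-1.7, 0.0], [1.6, 0.0], [0.1, -1.4], [-0.1, -1.3]]
[ 417.91  -383.184   -0.16 ] res [[-0.4, -1.4], [-0.3, 1.1], [-0.1, 1.1], [1.1, -1.1]]
box in plate [[-147.92     1.496]] -0.01852630361297214
pad low edge [[109.472  66.315]
 [111.979 -65.897]] z30 [[111.4    63.55 ]
 [113.065 -65.641]]
(array([ 452.88 , -213.024,   74.348]), np.float64(4.609100807530544))
(array([ 494.951, -229.255,  289.092]), np.float64(37.40372608335793))
(array([492.572, -96.896, 315.181]), np.float64(15.054031339256808))
(array([ 347.921, -131.47 ,  285.694]), np.float64(40.45082903678369))
(array([ 478.732, -181.101,  297.952]), np.float64(12.78358340816156))
200 [[254.6900457850717, -16.81123683968781], [294.8153476137536, 33.501130215151534], [478.97678182561924, -128.844971040491], [537.0797852734397, -229.64877614077182], [577.6680867759379, -90.87654907563604]]
300 [[269.18717377223226, -69.19780083102506], [303.427656030813, -26.264299199468155], [460.5797778458506, -164.80054806127967], [510.16133282628584, -250.82035957248888], [544.7969107326132, -132.40061536483253]]
400 [[283.68430175939284, -121.58436482236226], [312.03996444787236, -86.02972861408784], [442.1827738660819, -200.75612508206834], [483.242880379132, -271.99194300420595], [511.9257346892887, -173.92468165402897]]
```

Call:
servo_tool:
  deltas:
    - {"x":5,"z":40,"rz":-0.14}
    - {"x":10,"z":80,"rz":-0.28}
    - {"x":15,"z":120,"rz":-0.42}
    - {"x":20,"z":160,"rz":-0.56}
    - {"x":25,"z":180,"rz":-0.7}
    - {"x":25,"y":-45,"z":180,"rz":-0.84}
    - {"x":25,"y":-90,"z":180,"rz":-0.98}
    - {"x":25,"y":-135,"z":180,"rz":-1.12}
    - {"x":25,"y":-180,"z":180,"rz":-1.26}
    - {"x":25,"y":-225,"z":180,"rz":-1.4}

```text
invalid input
```

Call:
servo_tool:
  deltas:
    - {"y":-48,"rz":-0.1}
    - {"y":-96,"rz":-0.2}
    - {"x":-10,"y":-140,"rz":-0.313}
    - {"x":-55,"y":-148,"rz":-0.313}
    - {"x":-103,"y":-148,"rz":-0.313}
    - {"x":-151,"y":-148,"rz":-0.313}
    - {"x":-199,"y":-148,"rz":-0.313}
    - {"x":-247,"y":-148,"rz":-0.313}
    - {"x":-295,"y":-148,"rz":-0.313}
    - {"x":-314,"y":-148,"rz":-0.313}

```text
invalid input
```

Call:
servo_tool:
  deltas:
    - {"x":5,"y":0,"z":40,"rx":0,"ry":0,"rz":-0.14,"gripper":1}
    - {"x":10,"y":0,"z":80,"rx":0,"ry":0,"rz":-0.28,"gripper":1}

```text
clock: 0.7
eef_pos: [634.2, 0.0, 311.1]
tcp_rot: [-3.139, 0.001, 1.285]
contact_force: [0.8, -0.1, -0.6]
opening: 0.996
grasp_force: 0.0
```

Call:
servo_tool:
  deltas:
    - {"x":5,"y":0,"z":40,"rx":0,"ry":0,"rz":-0.14,"gripper":1}
    - {"x":10,"y":0,"z":80,"rx":0,"ry":0,"rz":-0.28,"gripper":1}
    - {"x":15,"y":0,"z":100,"rx":0,"ry":0,"rz":-0.42,"gripper":1}
    - {"x":15,"y":-45,"z":100,"rx":0,"ry":0,"rz":-0.56,"gripper":1}
    - {"x":15,"y":-90,"z":100,"rx":0,"ry":0,"rz":-0.7,"gripper":1}
    - {"x":15,"y":-135,"z":100,"rx":0,"ry":0,"rz":-0.84,"gripper":1}
    - {"x":15,"y":-180,"z":100,"rx":0,"ry":0,"rz":-0.98,"gripper":1}
    - {"x":15,"y":-225,"z":100,"rx":0,"ry":0,"rz":-1.12,"gripper":1}
    - {"x":15,"y":-270,"z":100,"rx":0,"ry":0,"rz":-1.26,"gripper":1}
    - {"x":15,"y":-315,"z":100,"rx":0,"ry":0,"rz":-1.4,"gripper":1}

```text
clock: 1.7
eef_pos: [649.7, -316.8, 411.4]
tcp_rot: [-3.142, -0.0, -0.115]
contact_force: [1.4, 0.6, 0.5]
opening: 0.998
grasp_force: 0.0
```

Call:
servo_tool:
  deltas:
    - {"x":-20,"y":-35,"z":0,"rx":0,"ry":0,"rz":-0.033,"gripper":1}
    - {"x":-60,"y":-57,"z":0,"rx":0,"ry":0,"rz":-0.033,"gripper":1}
    - {"x":-105,"y":-57,"z":0,"rx":0,"ry":0,"rz":-0.033,"gripper":1}
    - {"x":-150,"y":-57,"z":0,"rx":0,"ry":0,"rz":-0.033,"gripper":1}
    - {"x":-195,"y":-57,"z":0,"rx":0,"ry":0,"rz":-0.033,"gripper":1}
    - {"x":-240,"y":-57,"z":0,"rx":0,"ry":0,"rz":-0.033,"gripper":1}
    - {"x":-285,"y":-57,"z":0,"rx":0,"ry":0,"rz":-0.033,"gripper":1}
    - {"x":-314,"y":-57,"z":-20,"rx":0,"ry":0,"rz":-0.033,"gripper":1}
    - {"x":-314,"y":-57,"z":-65,"rx":0,"ry":0,"rz":-0.033,"gripper":1}
    - {"x":-314,"y":-57,"z":-110,"rx":0,"ry":0,"rz":-0.033,"gripper":1}

```text
clock: 2.7
eef_pos: [335.4, -372.6, 301.4]
tcp_rot: [3.139, -0.003, -0.144]
contact_force: [0.2, 0.6, -1.4]
opening: 0.998
grasp_force: 0.0
```

Call:
servo_tool:
  deltas:
    - {"x":0,"y":0,"z":-45,"rx":0,"ry":0,"rz":0,"gripper":1}
    - {"x":0,"y":0,"z":-90,"rx":0,"ry":0,"rz":0,"gripper":1}
    - {"x":0,"y":0,"z":-135,"rx":0,"ry":0,"rz":0,"gripper":1}
    - {"x":0,"y":0,"z":-180,"rx":0,"ry":0,"rz":0,"gripper":1}
    - {"x":0,"y":0,"z":-220,"rx":0,"ry":0,"rz":0,"gripper":1}
    - {"x":0,"y":0,"z":-250,"rx":0,"ry":0,"rz":0,"gripper":1}
    - {"x":0,"y":0,"z":-250,"rx":0,"ry":0,"rz":0,"gripper":1}

```text
clock: 3.4
eef_pos: [334.1, -369.9, 48.0]
tcp_rot: [-3.137, 0.005, -0.142]
contact_force: [0.0, 0.6, 0.4]
opening: 1.002
grasp_force: 0.0
```

Run:
```python
from h import *
f=r.grab_frame("top");g=r.grab_frame("scene")
cv2.imwrite("pics/both1.png",np.hstack([f[90:390,180:480],g[90:390,120:420]])); print(r.sense()['qpos'].round(2),r.sense()['contact_force'])
```

```text
[-0.84  0.42  2.03  0.    0.69  0.87] [ 0.06787476  0.60094586 -0.25947023]
```

View pics/both1.png

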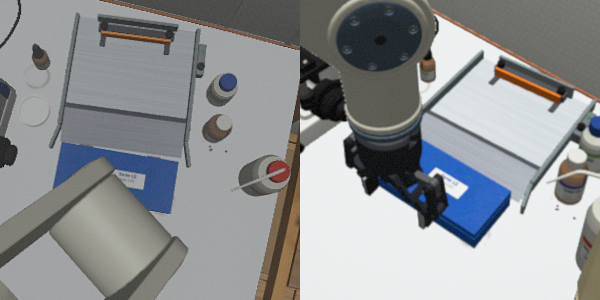

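Call:
servo_tool:
  deltas:
    - {"x":0,"y":0,"z":-20,"rx":0,"ry":0,"rz":0,"gripper":1}
    - {"x":0,"y":0,"z":-30,"rx":0,"ry":0,"rz":0,"gripper":1}
    - {"x":0,"y":0,"z":-38,"rx":0,"ry":0,"rz":0,"gripper":1}
    - {"x":0,"y":0,"z":-42,"rx":0,"ry":0,"rz":0,"gripper":1}
    - {"x":0,"y":0,"z":-42,"rx":0,"ry":0,"rz":0,"gripper":1}
    - {"x":0,"y":0,"z":-42,"rx":0,"ry":0,"rz":0,"gripper":1}

```text
clock: 4.1
eef_pos: [336.2, -372.2, 9.7]
tcp_rot: [3.141, -0.0, -0.142]
contact_force: [-0.9, 0.3, 0.2]
opening: 1.0
grasp_force: 0.0
```

Call:
servo_tool:
  deltas:
    - {"x":5,"y":-0.7,"z":-4,"rx":0,"ry":0,"rz":0,"gripper":1}
    - {"x":9,"y":-1.3,"z":-4,"rx":0,"ry":0,"rz":0,"gripper":1}
    - {"x":12,"y":-1.7,"z":-4,"rx":0,"ry":0,"rz":0,"gripper":1}
    - {"x":15,"y":-2.1,"z":-4,"rx":0,"ry":0,"rz":0,"gripper":1}
    - {"x":18,"y":-2.6,"z":-4,"rx":0,"ry":0,"rz":0,"gripper":1}
    - {"x":21,"y":-3,"z":-4,"rx":0,"ry":0,"rz":0,"gripper":1}
    - {"x":24,"y":-3.4,"z":-4,"rx":0,"ry":0,"rz":0,"gripper":1}
    - {"x":27,"y":-3.9,"z":-4,"rx":0,"ry":0,"rz":0,"gripper":1}
    - {"x":30,"y":-4.3,"z":-4,"rx":0,"ry":0,"rz":0,"gripper":1}
    - {"x":33,"y":-4.7,"z":-4,"rx":0,"ry":0,"rz":0,"gripper":1}

```text
clock: 5.1
eef_pos: [368.7, -376.6, 5.3]
tcp_rot: [-3.141, 0.001, -0.142]
contact_force: [-4.6, -0.1, 3.0]
opening: 1.0
grasp_force: 2.4
```

Call:
servo_tool:
  deltas:
    - {"x":4,"y":-0.6,"z":0,"rx":0,"ry":0,"rz":0,"gripper":1}
    - {"x":8,"y":-1.1,"z":0,"rx":0,"ry":0,"rz":0,"gripper":1}
    - {"x":12,"y":-1.7,"z":0,"rx":0,"ry":0,"rz":0,"gripper":1}
    - {"x":16,"y":-2.3,"z":0,"rx":0,"ry":0,"rz":0,"gripper":1}
    - {"x":20,"y":-2.9,"z":0,"rx":0,"ry":0,"rz":0,"gripper":1}
    - {"x":24,"y":-3.4,"z":0,"rx":0,"ry":0,"rz":0,"gripper":1}
    - {"x":28,"y":-4,"z":0,"rx":0,"ry":0,"rz":0,"gripper":1}
    - {"x":32,"y":-4.6,"z":0,"rx":0,"ry":0,"rz":0,"gripper":1}
    - {"x":36,"y":-5.1,"z":0,"rx":0,"ry":0,"rz":0,"gripper":1}
    - {"x":40,"y":-5.7,"z":0,"rx":0,"ry":0,"rz":0,"gripper":1}

```text
clock: 6.1
eef_pos: [408.4, -381.7, 5.0]
tcp_rot: [-3.14, 0.002, -0.142]
contact_force: [-5.0, 0.2, 2.2]
opening: 1.0
grasp_force: 2.4
```

Run:
```python
from h import *
f=r.grab_frame("top");g=r.grab_frame("scene")
cv2.imwrite("pics/both2.png",np.hstack([cv2.resize(f[100:300,210:410],None,fx=2,fy=2),cv2.resize(g[130:330,180:380],None,fx=2,fy=2)])); print(r.sense()['contact_force'])
```

```text
[-1.82673006  0.14143379  0.05209073]
```

View pics/both2.png

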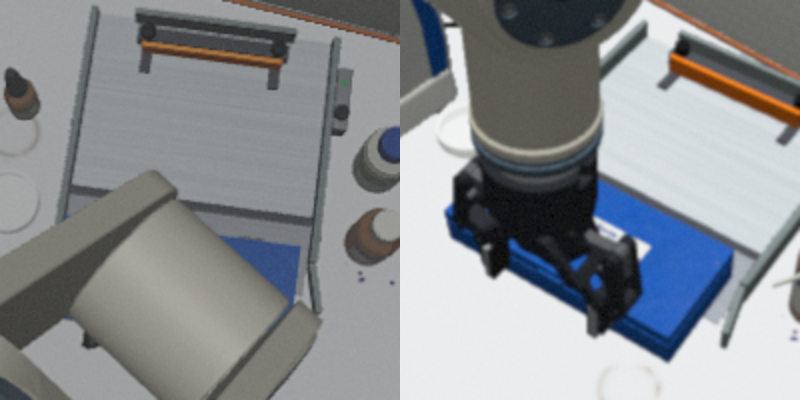

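Call:
servo_tool:
  deltas:
    - {"x":4,"y":-0.6,"z":0,"rx":0,"ry":0,"rz":0,"gripper":1}
    - {"x":8,"y":-1.1,"z":0,"rx":0,"ry":0,"rz":0,"gripper":1}
    - {"x":12,"y":-1.7,"z":0,"rx":0,"ry":0,"rz":0,"gripper":1}
    - {"x":16,"y":-2.3,"z":0,"rx":0,"ry":0,"rz":0,"gripper":1}
    - {"x":20,"y":-2.9,"z":0,"rx":0,"ry":0,"rz":0,"gripper":1}
    - {"x":24,"y":-3.4,"z":0,"rx":0,"ry":0,"rz":0,"gripper":1}
    - {"x":28,"y":-4,"z":0,"rx":0,"ry":0,"rz":0,"gripper":1}
    - {"x":32,"y":-4.6,"z":0,"rx":0,"ry":0,"rz":0,"gripper":1}
    - {"x":36,"y":-5.1,"z":0,"rx":0,"ry":0,"rz":0,"gripper":1}
    - {"x":40,"y":-5.7,"z":0,"rx":0,"ry":0,"rz":0,"gripper":1}

```text
clock: 7.2
eef_pos: [449.2, -388.1, 5.3]
tcp_rot: [-3.141, 0.0, -0.142]
contact_force: [-3.7, 0.5, -0.3]
opening: 0.997
grasp_force: 1.9
```

Call:
servo_tool:
  deltas:
    - {"x":4,"y":-0.6,"z":0,"rx":0,"ry":0,"rz":0,"gripper":1}
    - {"x":8,"y":-1.1,"z":0.5,"rx":0,"ry":0,"rz":0,"gripper":1}
    - {"x":12,"y":-1.7,"z":1.2,"rx":0,"ry":0,"rz":0,"gripper":1}
    - {"x":16,"y":-2.3,"z":2,"rx":0,"ry":0,"rz":0,"gripper":1}
    - {"x":20,"y":-2.9,"z":3,"rx":0,"ry":0,"rz":0,"gripper":1}
    - {"x":24,"y":-3.4,"z":4,"rx":0,"ry":0,"rz":0,"gripper":1}
    - {"x":28,"y":-4,"z":5,"rx":0,"ry":0,"rz":0,"gripper":1}
    - {"x":32,"y":-4.6,"z":6,"rx":0,"ry":0,"rz":0,"gripper":1}
    - {"x":36,"y":-5.1,"z":7,"rx":0,"ry":0,"rz":0,"gripper":1}
    - {"x":40,"y":-5.7,"z":8,"rx":0,"ry":0,"rz":0,"gripper":1}

```text
clock: 8.2
eef_pos: [489.8, -394.1, 13.5]
tcp_rot: [3.141, -0.001, -0.142]
contact_force: [-2.4, 0.3, -0.4]
opening: 1.001
grasp_force: 1.0
```

Call:
servo_tool:
  deltas:
    - {"x":4,"y":-0.6,"z":1,"rx":0,"ry":0,"rz":0,"gripper":1}
    - {"x":8,"y":-1.1,"z":2,"rx":0,"ry":0,"rz":0,"gripper":1}
    - {"x":12,"y":-1.7,"z":2,"rx":0,"ry":0,"rz":0,"gripper":1}
    - {"x":16,"y":-2.3,"z":2,"rx":0,"ry":0,"rz":0,"gripper":1}
    - {"x":20,"y":-2.9,"z":2,"rx":0,"ry":0,"rz":0,"gripper":1}
    - {"x":24,"y":-3.4,"z":2,"rx":0,"ry":0,"rz":0,"gripper":1}
    - {"x":28,"y":-4,"z":1.5,"rx":0,"ry":0,"rz":0,"gripper":1}
    - {"x":32,"y":-4.6,"z":1,"rx":0,"ry":0,"rz":0,"gripper":1}
    - {"x":36,"y":-5.1,"z":0.5,"rx":0,"ry":0,"rz":0,"gripper":1}
    - {"x":40,"y":-5.7,"z":0,"rx":0,"ry":0,"rz":0,"gripper":1}

```text
clock: 9.2
eef_pos: [528.9, -399.5, 13.6]
tcp_rot: [-3.142, 0.001, -0.142]
contact_force: [-5.1, 1.0, 5.0]
opening: 0.997
grasp_force: 2.8
```

Call:
servo_tool:
  deltas:
    - {"x":2,"y":-0.3,"z":0,"rx":0,"ry":0,"rz":0,"gripper":1}
    - {"x":4,"y":-0.6,"z":0,"rx":0,"ry":0,"rz":0,"gripper":1}
    - {"x":6,"y":-0.9,"z":0,"rx":0,"ry":0,"rz":0,"gripper":1}
    - {"x":8,"y":-1.1,"z":0,"rx":0,"ry":0,"rz":0,"gripper":1}
    - {"x":8,"y":-1.1,"z":0,"rx":0,"ry":0,"rz":0,"gripper":1}
    - {"x":8,"y":-1.1,"z":0,"rx":0,"ry":0,"rz":0,"gripper":1}

```text
clock: 9.8
eef_pos: [537.4, -400.7, 13.3]
tcp_rot: [3.141, -0.001, -0.142]
contact_force: [-0.9, 0.3, 0.3]
opening: 1.0
grasp_force: 0.7
```

Run:
```python
from h import *
f=r.grab_frame("top");g=r.grab_frame("scene")
cv2.imwrite("pics/both3.png",np.hstack([cv2.resize(f[90:250,225:385],None,fx=2.5,fy=2.5),cv2.resize(g[130:330,210:410],None,fx=2,fy=2)])); print(r.sense()['contact_force'])
```

```text
[-2.28708353 -0.17256891 -0.26683041]
```

View pics/both3.png

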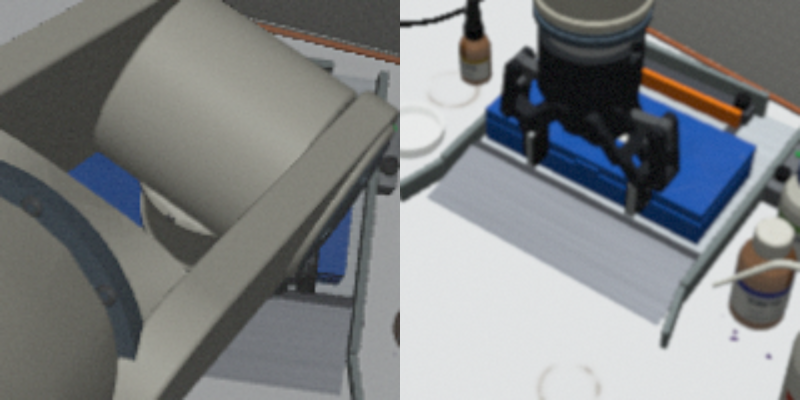

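Call:
servo_tool:
  deltas:
    - {"x":1.5,"y":-0.2,"z":0,"rx":0,"ry":0,"rz":0,"gripper":1}
    - {"x":3,"y":-0.4,"z":0,"rx":0,"ry":0,"rz":0,"gripper":1}
    - {"x":4.5,"y":-0.6,"z":0,"rx":0,"ry":0,"rz":0,"gripper":1}
    - {"x":6,"y":-0.9,"z":0,"rx":0,"ry":0,"rz":0,"gripper":1}
    - {"x":7.5,"y":-1.1,"z":0,"rx":0,"ry":0,"rz":0,"gripper":1}
    - {"x":9,"y":-1.3,"z":0,"rx":0,"ry":0,"rz":0,"gripper":1}
    - {"x":10.5,"y":-1.5,"z":0,"rx":0,"ry":0,"rz":0,"gripper":1}
    - {"x":12,"y":-1.7,"z":0,"rx":0,"ry":0,"rz":0,"gripper":1}

```text
clock: 10.7
eef_pos: [548.9, -402.3, 13.3]
tcp_rot: [-3.141, 0.0, -0.142]
contact_force: [-5.2, 0.7, 3.5]
opening: 1.002
grasp_force: 2.6
```

Call:
servo_tool:
  deltas:
    - {"x":1,"y":-0.15,"z":0,"rx":0,"ry":0,"rz":0,"gripper":1}
    - {"x":2,"y":-0.3,"z":0,"rx":0,"ry":0,"rz":0,"gripper":1}
    - {"x":3,"y":-0.4,"z":0,"rx":0,"ry":0,"rz":0,"gripper":1}

```text
clock: 11.0
eef_pos: [551.9, -402.7, 13.3]
tcp_rot: [-3.141, 0.0, -0.142]
contact_force: [-5.0, 1.2, 4.2]
opening: 0.996
grasp_force: 2.6
```

Call:
servo_tool:
  deltas:
    - {"x":1,"y":-0.15,"z":0.3,"rx":0,"ry":0,"rz":0,"gripper":1}
    - {"x":2,"y":-0.3,"z":0.6,"rx":0,"ry":0,"rz":0,"gripper":1}
    - {"x":3,"y":-0.4,"z":0.6,"rx":0,"ry":0,"rz":0,"gripper":1}

```text
clock: 11.3
eef_pos: [555.2, -403.1, 13.6]
tcp_rot: [-3.142, -0.0, -0.142]
contact_force: [-1.8, 0.1, -1.1]
opening: 1.0
grasp_force: 1.0
```

Call:
servo_tool:
  deltas:
    - {"x":1,"y":-0.15,"z":0,"rx":0,"ry":0,"rz":0,"gripper":1}
    - {"x":2,"y":-0.3,"z":0,"rx":0,"ry":0,"rz":0,"gripper":1}
    - {"x":3,"y":-0.4,"z":0,"rx":0,"ry":0,"rz":0,"gripper":1}

```text
clock: 11.6
eef_pos: [558.1, -403.5, 13.8]
tcp_rot: [-3.142, 0.0, -0.142]
contact_force: [-1.5, -0.0, -2.2]
opening: 0.997
grasp_force: 1.0
```

Call:
servo_tool:
  deltas:
    - {"x":0.5,"y":-0.07,"z":0,"rx":0,"ry":0,"rz":0,"gripper":1}
    - {"x":1,"y":-0.14,"z":0,"rx":0,"ry":0,"rz":0,"gripper":1}

```text
clock: 11.8
eef_pos: [559.0, -403.6, 13.9]
tcp_rot: [-3.142, 0.0, -0.142]
contact_force: [-1.8, 0.4, -1.3]
opening: 0.995
grasp_force: 1.0
```

Call:
servo_tool:
  deltas:
    - {"x":0.5,"y":-0.07,"z":0,"rx":0,"ry":0,"rz":0,"gripper":1}
    - {"x":1,"y":-0.14,"z":0,"rx":0,"ry":0,"rz":0,"gripper":1}

```text
clock: 12.0
eef_pos: [560.0, -403.8, 13.9]
tcp_rot: [-3.142, 0.0, -0.142]
contact_force: [-1.2, 1.6, -1.4]
opening: 1.0
grasp_force: 1.0
```

Call:
servo_tool:
  deltas:
    - {"x":0.5,"y":-0.07,"z":0,"rx":0,"ry":0,"rz":0,"gripper":1}
    - {"x":1,"y":-0.14,"z":0,"rx":0,"ry":0,"rz":0,"gripper":1}

```text
clock: 12.2
eef_pos: [561.0, -403.9, 13.9]
tcp_rot: [-3.142, 0.0, -0.142]
contact_force: [-0.6, 0.7, -1.7]
opening: 1.002
grasp_force: 1.0
```

Call:
servo_tool:
  deltas:
    - {"x":0.5,"y":-0.07,"z":0,"rx":0,"ry":0,"rz":0,"gripper":1}
    - {"x":1,"y":-0.14,"z":0,"rx":0,"ry":0,"rz":0,"gripper":1}

```text
clock: 12.4
eef_pos: [562.0, -404.1, 13.9]
tcp_rot: [-3.142, 0.0, -0.142]
contact_force: [-0.8, 0.5, -1.5]
opening: 0.999
grasp_force: 1.0
```

Call:
servo_tool:
  deltas:
    - {"x":0.5,"y":-0.07,"z":0,"rx":0,"ry":0,"rz":0,"gripper":1}
    - {"x":1,"y":-0.14,"z":0,"rx":0,"ry":0,"rz":0,"gripper":1}

```text
clock: 12.6
eef_pos: [563.0, -404.2, 13.9]
tcp_rot: [3.142, -0.0, -0.142]
contact_force: [-1.7, 0.3, -1.4]
opening: 0.999
grasp_force: 1.0
```

Call:
servo_tool:
  deltas:
    - {"x":0.5,"y":-0.07,"z":0,"rx":0,"ry":0,"rz":0,"gripper":1}
    - {"x":1,"y":-0.14,"z":0,"rx":0,"ry":0,"rz":0,"gripper":1}

```text
clock: 12.8
eef_pos: [564.0, -404.4, 13.9]
tcp_rot: [-3.142, -0.0, -0.142]
contact_force: [-1.8, 0.6, -0.9]
opening: 1.003
grasp_force: 1.0
```

Call:
servo_tool:
  deltas:
    - {"x":0.5,"y":-0.07,"z":0,"rx":0,"ry":0,"rz":0,"gripper":1}
    - {"x":1,"y":-0.14,"z":0,"rx":0,"ry":0,"rz":0,"gripper":1}

```text
clock: 13.0
eef_pos: [565.0, -404.5, 13.9]
tcp_rot: [-3.142, 0.0, -0.142]
contact_force: [-1.7, 1.5, -1.7]
opening: 1.005
grasp_force: 1.0
```

Call:
servo_tool:
  deltas:
    - {"x":0.5,"y":-0.07,"z":0,"rx":0,"ry":0,"rz":0,"gripper":1}
    - {"x":1,"y":-0.14,"z":0,"rx":0,"ry":0,"rz":0,"gripper":1}

```text
clock: 13.2
eef_pos: [566.1, -404.6, 13.9]
tcp_rot: [-3.142, 0.0, -0.142]
contact_force: [-1.7, 0.1, -1.7]
opening: 1.001
grasp_force: 1.0
```

Call:
servo_tool:
  deltas:
    - {"x":0.5,"y":-0.07,"z":0,"rx":0,"ry":0,"rz":0,"gripper":1}
    - {"x":1,"y":-0.14,"z":0,"rx":0,"ry":0,"rz":0,"gripper":1}

```text
clock: 13.4
eef_pos: [567.0, -404.8, 13.9]
tcp_rot: [-3.142, 0.0, -0.142]
contact_force: [-1.8, 0.6, -0.8]
opening: 0.997
grasp_force: 1.0
```

Call:
servo_tool:
  deltas:
    - {"x":0.5,"y":-0.07,"z":0,"rx":0,"ry":0,"rz":0,"gripper":1}
    - {"x":1,"y":-0.14,"z":0,"rx":0,"ry":0,"rz":0,"gripper":1}

```text
clock: 13.6
eef_pos: [568.1, -404.9, 13.9]
tcp_rot: [-3.142, -0.0, -0.142]
contact_force: [-1.5, -0.0, -1.4]
opening: 1.003
grasp_force: 1.0
```

Call:
servo_tool:
  deltas:
    - {"x":0.5,"y":-0.07,"z":0,"rx":0,"ry":0,"rz":0,"gripper":1}
    - {"x":1,"y":-0.14,"z":0,"rx":0,"ry":0,"rz":0,"gripper":1}

```text
clock: 13.8
eef_pos: [569.1, -405.0, 13.9]
tcp_rot: [3.142, -0.0, -0.142]
contact_force: [-1.4, 0.6, -1.8]
opening: 1.0
grasp_force: 1.0
```

Call:
servo_tool:
  deltas:
    - {"x":0.5,"y":-0.07,"z":0,"rx":0,"ry":0,"rz":0,"gripper":1}
    - {"x":1,"y":-0.14,"z":0,"rx":0,"ry":0,"rz":0,"gripper":1}

```text
clock: 14.0
eef_pos: [570.0, -405.2, 13.9]
tcp_rot: [-3.142, 0.0, -0.142]
contact_force: [-1.4, 0.2, -1.8]
opening: 1.005
grasp_force: 1.0
```

Run:
```python
from h import *
g=r.grab_frame("scene")
cv2.imwrite("pics/s4.png",cv2.resize(g[120:270,240:440],None,fx=4,fy=4,interpolation=cv2.INTER_CUBIC)); print(r.sense()['contact_force'])
```

```text
[-1.69871321  1.07627203 -1.91042375]
```

View pics/s4.png

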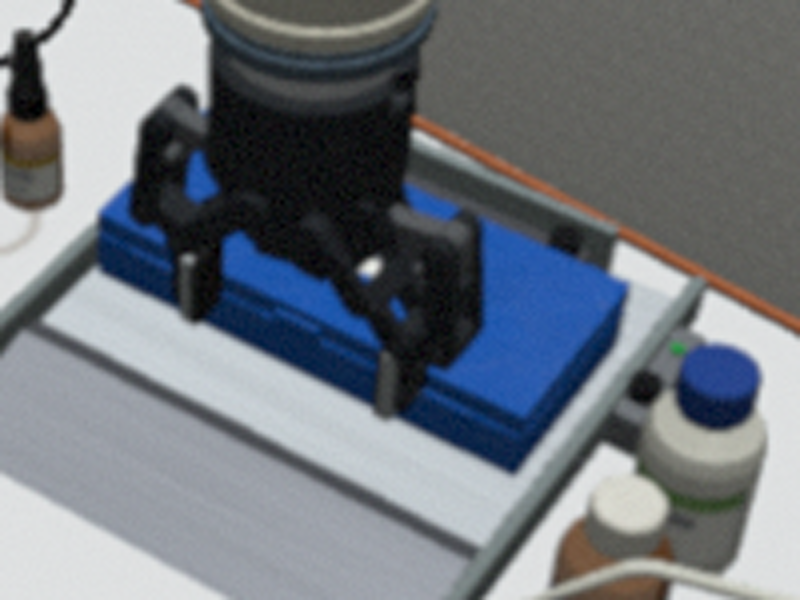

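Call:
servo_tool:
  deltas:
    - {"x":0.5,"y":-0.07,"z":0,"rx":0,"ry":0,"rz":0,"gripper":1}
    - {"x":1,"y":-0.14,"z":0,"rx":0,"ry":0,"rz":0,"gripper":1}

```text
clock: 14.25
eef_pos: [571.0, -405.3, 13.9]
tcp_rot: [-3.142, 0.0, -0.142]
contact_force: [-1.2, 0.4, 0.5]
opening: 1.0
grasp_force: 1.1
```

Call:
servo_tool:
  deltas:
    - {"x":0.5,"y":-0.07,"z":0,"rx":0,"ry":0,"rz":0,"gripper":1}
    - {"x":1,"y":-0.14,"z":0,"rx":0,"ry":0,"rz":0,"gripper":1}

```text
clock: 14.45
eef_pos: [572.0, -405.5, 13.9]
tcp_rot: [3.142, 0.0, -0.142]
contact_force: [-2.7, -0.2, -1.2]
opening: 0.997
grasp_force: 1.2
```

Call:
servo_tool:
  deltas:
    - {"x":0.25,"y":-0.03,"z":0,"rx":0,"ry":0,"rz":0,"gripper":1}
    - {"x":0.5,"y":-0.07,"z":0,"rx":0,"ry":0,"rz":0,"gripper":1}

```text
clock: 14.65
eef_pos: [572.5, -405.5, 13.9]
tcp_rot: [3.142, 0.0, -0.142]
contact_force: [-2.4, 1.0, -1.1]
opening: 1.001
grasp_force: 1.2
```

Call:
servo_tool:
  deltas:
    - {"x":0.25,"y":-0.03,"z":0,"rx":0,"ry":0,"rz":0,"gripper":1}
    - {"x":0.5,"y":-0.07,"z":0,"rx":0,"ry":0,"rz":0,"gripper":1}

```text
clock: 14.85
eef_pos: [572.9, -405.6, 13.9]
tcp_rot: [-3.142, 0.0, -0.142]
contact_force: [-2.9, -0.3, -0.2]
opening: 0.998
grasp_force: 1.7
```

Call:
servo_tool:
  deltas:
    - {"x":0.25,"y":-0.03,"z":0,"rx":0,"ry":0,"rz":0,"gripper":1}
    - {"x":0.5,"y":-0.07,"z":0,"rx":0,"ry":0,"rz":0,"gripper":1}
    - {"x":0.5,"y":-0.07,"z":0,"rx":0,"ry":0,"rz":0,"gripper":1}

```text
clock: 15.15
eef_pos: [573.1, -405.6, 13.9]
tcp_rot: [-3.141, 0.001, -0.142]
contact_force: [-4.5, 1.2, 1.7]
opening: 0.999
grasp_force: 2.6
```

Call:
servo_tool:
  deltas:
    - {"x":0.25,"y":-0.03,"z":0,"rx":0,"ry":0,"rz":0,"gripper":1}
    - {"x":0.5,"y":-0.07,"z":0,"rx":0,"ry":0,"rz":0,"gripper":1}
    - {"x":0.5,"y":-0.07,"z":0,"rx":0,"ry":0,"rz":0,"gripper":1}

```text
clock: 15.45
eef_pos: [573.3, -405.6, 13.9]
tcp_rot: [-3.141, 0.001, -0.142]
contact_force: [-5.5, 0.6, 1.9]
opening: 0.999
grasp_force: 3.2
```

Call:
servo_tool:
  deltas:
    - {"x":0.25,"y":-0.03,"z":0,"rx":0,"ry":0,"rz":0,"gripper":1}
    - {"x":0.5,"y":-0.07,"z":0,"rx":0,"ry":0,"rz":0,"gripper":1}
    - {"x":0.5,"y":-0.07,"z":0,"rx":0,"ry":0,"rz":0,"gripper":1}

```text
clock: 15.75
eef_pos: [573.5, -405.6, 13.9]
tcp_rot: [-3.141, 0.002, -0.142]
contact_force: [-6.6, 2.8, 3.1]
opening: 0.998
grasp_force: 3.9
```

Call:
servo_tool:
  deltas:
    - {"x":0.3,"y":-0.04,"z":0,"rx":0,"ry":0,"rz":0,"gripper":1}
    - {"x":0.6,"y":-0.08,"z":0,"rx":0,"ry":0,"rz":0,"gripper":1}
    - {"x":0.6,"y":-0.08,"z":0,"rx":0,"ry":0,"rz":0,"gripper":1}
    - {"x":0.6,"y":-0.08,"z":0,"rx":0,"ry":0,"rz":0,"gripper":1}
    - {"x":0.6,"y":-0.08,"z":0,"rx":0,"ry":0,"rz":0,"gripper":1}
    - {"x":0.6,"y":-0.08,"z":0,"rx":0,"ry":0,"rz":0,"gripper":1}
    - {"x":0.6,"y":-0.08,"z":0,"rx":0,"ry":0,"rz":0,"gripper":1}
    - {"x":0.6,"y":-0.08,"z":0,"rx":0,"ry":0,"rz":0,"gripper":1}
    - {"x":0.6,"y":-0.08,"z":0,"rx":0,"ry":0,"rz":0,"gripper":1}
    - {"x":0.6,"y":-0.08,"z":0,"rx":0,"ry":0,"rz":0,"gripper":1}

```text
clock: 16.75
eef_pos: [573.7, -405.5, 13.9]
tcp_rot: [-3.141, 0.003, -0.142]
contact_force: [-9.6, 1.8, 4.5]
opening: 0.998
grasp_force: 4.7
```

Call:
servo_tool:
  deltas:
    - {"x":-0.3,"y":0.04,"z":0,"rx":0,"ry":0,"rz":0,"gripper":1}
    - {"x":-0.6,"y":0.08,"z":0,"rx":0,"ry":0,"rz":0,"gripper":1}
    - {"x":-0.9,"y":0.13,"z":0,"rx":0,"ry":0,"rz":0,"gripper":1}
    - {"x":-1.2,"y":0.17,"z":0,"rx":0,"ry":0,"rz":0,"gripper":1}
    - {"x":-1.5,"y":0.2,"z":0,"rx":0,"ry":0,"rz":0,"gripper":1}
    - {"x":-1.8,"y":0.25,"z":0,"rx":0,"ry":0,"rz":0,"gripper":1}
    - {"x":-2.1,"y":0.3,"z":0,"rx":0,"ry":0,"rz":0,"gripper":1}
    - {"x":-2.5,"y":0.35,"z":0,"rx":0,"ry":0,"rz":0,"gripper":1}
    - {"x":-3,"y":0.4,"z":0,"rx":0,"ry":0,"rz":0,"gripper":1}
    - {"x":-4,"y":0.6,"z":0,"rx":0,"ry":0,"rz":0,"gripper":1}

```text
clock: 17.75
eef_pos: [571.7, -405.6, 14.2]
tcp_rot: [3.141, -0.001, -0.142]
contact_force: [-0.0, -1.4, -0.2]
opening: 0.999
grasp_force: 0.0
```

Call:
servo_tool:
  deltas:
    - {"x":-3,"y":0.4,"z":0,"rx":0,"ry":0,"rz":0,"gripper":1}
    - {"x":-8,"y":1.1,"z":0,"rx":0,"ry":0,"rz":0,"gripper":1}
    - {"x":-16,"y":2.3,"z":2,"rx":0,"ry":0,"rz":0,"gripper":1}
    - {"x":-28,"y":4,"z":5,"rx":0,"ry":0,"rz":0,"gripper":1}
    - {"x":-40,"y":5.7,"z":10,"rx":0,"ry":0,"rz":0,"gripper":1}
    - {"x":-55,"y":8,"z":40,"rx":0,"ry":0,"rz":0,"gripper":1}
    - {"x":-85,"y":12,"z":70,"rx":0,"ry":0,"rz":0,"gripper":1}
    - {"x":-125,"y":18,"z":90,"rx":0,"ry":0,"rz":0,"gripper":1}
    - {"x":-165,"y":23,"z":90,"rx":0,"ry":0,"rz":0,"gripper":1}
    - {"x":-205,"y":29,"z":90,"rx":0,"ry":0,"rz":0,"gripper":1}

```text
clock: 18.75
eef_pos: [364.2, -376.0, 105.1]
tcp_rot: [3.14, -0.002, -0.142]
contact_force: [-0.2, -0.4, -0.8]
opening: 0.999
grasp_force: 0.0
```

Run:
```python
from h import *
g=r.grab_frame("scene");f=r.grab_frame("top")
cv2.imwrite("pics/b5.png",np.hstack([cv2.resize(f[90:250,225:385],None,fx=2.5,fy=2.5,interpolation=2),cv2.resize(g[120:280,240:400],None,fx=2.5,fy=2.5,interpolation=2)]))
```

```text
(no output)
```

View pics/b5.png

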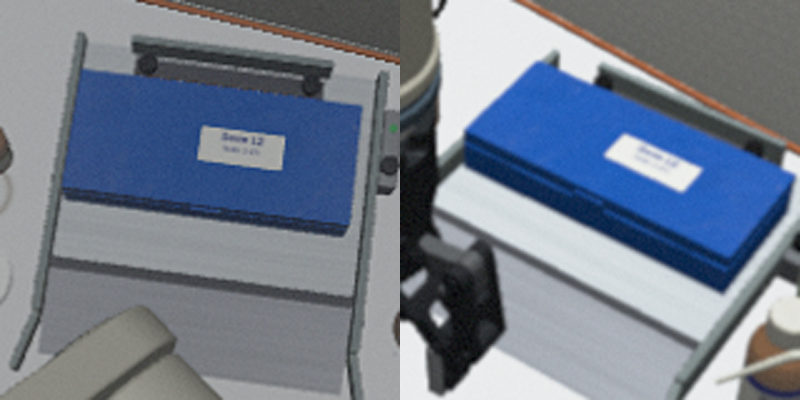

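```bash
python3 -c "
from rig import r
print(r.sign_off())"
```

```text
the job is handed in; nothing more can be done
None
```

I pushed the box over the lip, pressed it against the spring stop at an estimated 6 N (worked out from the wrist force) for about a second, let go slowly and handed the job in. The last picture shows it flat and square on the deck; the pad was hidden behind the box, so I could not see that it is still touching.

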